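# Gauge a specimen-holder shaft in a row of rings

## Task

Take the shaft that stands alone in the round single stand and gauge it in the row of rings: pass it through the widest ring first, work along to find the first ring that stops it (set its foot squarely over that bore and press lightly), then leave it standing in the next wider ring, the narrowest one that takes it, pushed down until its flange sits flat on the ring, and let go. The rail with the rings is locked a little off its place and the shafts fit with little play, so feel your way in gently: never lean on the gauge, slam or drop the shaft (30 N is too much). Leave the two shafts in the rack and everything else on the bench alone.

Things in the scene. Friction and masses are not known exactly. Their poses are not given: they have to be found in the camera images.
- gauge: ring gauge, fixed: grey base 85 x 264 x 10 mm with a locked aluminium rail on its -x side, carrying 5 steel rings in a row along y, 50 mm apart, bores shrinking from +y to -y. The rail with all rings was locked by hand up to 3 mm off its nominal place along x and along y (same for all rings, not measured). Origin: on the table below ring 3's place
- ring_1 (a point): nominal place of ring 1 of 5 (1 is the widest): the centre of its bore at the upper face, 70 mm above the table, if the rail stood exactly in its place; the true centre is up to 3 mm off along the gauge's x and also y (see gauge). Steel ring 44 mm across, bore 32 mm right through, 16 mm thick; room below for a 48 mm shank
- ring_2 (a point): nominal place of ring 2 of 5 (1 is the widest): the centre of its bore at the upper face, 70 mm above the table, if the rail stood exactly in its place; the true centre is up to 3 mm off along the gauge's x and also y (see gauge). Steel ring 44 mm across, bore 25 mm right through, 16 mm thick; room below for a 48 mm shank
- ring_3 (a point): nominal place of ring 3 of 5 (1 is the widest): the centre of its bore at the upper face, 70 mm above the table, if the rail stood exactly in its place; the true centre is up to 3 mm off along the gauge's x and also y (see gauge). Steel ring 44 mm across, bore 22 mm right through, 16 mm thick; room below for a 48 mm shank
- ring_4 (a point): nominal place of ring 4 of 5 (1 is the widest): the centre of its bore at the upper face, 70 mm above the table, if the rail stood exactly in its place; the true centre is up to 3 mm off along the gauge's x and also y (see gauge). Steel ring 44 mm across, bore 19 mm right through, 16 mm thick; room below for a 48 mm shank
- ring_5 (a point): nominal place of ring 5 of 5 (1 is the widest): the centre of its bore at the upper face, 70 mm above the table, if the rail stood exactly in its place; the true centre is up to 3 mm off along the gauge's x and also y (see gauge). Steel ring 44 mm across, bore 16 mm right through, 16 mm thick; room below for a 48 mm shank
- stand: single stand, fixed: round dark foot 80 mm across with one grey sleeve 42 mm across, bore 27 mm, top 60 mm above the table; one shaft stands in it, flange on the sleeve, possibly up to 2 mm off the sleeve's middle. Origin: on the table under the sleeve
- rack: rack, fixed: dark foot 120 x 60 mm with two such sleeves 60 mm apart along its x axis, each holding a shaft that must stay. Origin: on the table under its middle
- shaft_a: one of 3 shafts alike from above: flange 36 mm across, 6 mm thick; on it a black grip 24 mm across, 47 mm tall; below it a plain shank 48 mm long with a flat foot, 23.5, 20.5 or 17.5 mm thick (each shaft another size; which is not told, hidden in the sleeve). 0.14 to 0.28 kg. Any of the 3 may be the one in the single stand. Origin: on the axis at the flange's underside; z up along the grip
- shaft_b: one of 3 shafts alike from above: flange 36 mm across, 6 mm thick; on it a black grip 24 mm across, 47 mm tall; below it a plain shank 48 mm long with a flat foot, 23.5, 20.5 or 17.5 mm thick (each shaft another size; which is not told, hidden in the sleeve). 0.14 to 0.28 kg. Any of the 3 may be the one in the single stand. Origin: on the axis at the flange's underside; z up along the grip
- shaft_c: one of 3 shafts alike from above: flange 36 mm across, 6 mm thick; on it a black grip 24 mm across, 47 mm tall; below it a plain shank 48 mm long with a flat foot, 23.5, 20.5 or 17.5 mm thick (each shaft another size; which is not told, hidden in the sleeve). 0.14 to 0.28 kg. Any of the 3 may be the one in the single stand. Origin: on the axis at the flange's underside; z up along the grip
- dish: clear round dish, 63 mm across, 15 mm tall; a bystander, leave it where it is. Origin: centre of its underside
- tweezers: dark steel tweezers lying flat, 125 mm long, 9 mm tall, points along its +x; a bystander, leave it where it is. Origin: centre of its underside
- sample_box: small white and clear sample box, 75 x 55 x 24 mm; a bystander, leave it where it is. Origin: centre of its underside
- stub: dark stepped holder puck, 52 mm across, 35 mm tall; a bystander, leave it where it is. Origin: centre of its underside
- jar: amber glass jar with white cap, 56 mm across, 70 mm tall; a bystander, leave it where it is. Origin: centre of its underside
- block: aluminium block 50 x 34 x 30 mm with three small holes; a bystander, leave it where it is. Origin: centre of its underside
There are look-alikes about, which are no part of the job. Leave any yellow look-alike of the shaft_a alone.

How it is judged:
On the way, in this order (a step that is already met when the one before it is completed fails the run):
1. the shaft from the single stand has been passed through ring 1, the widest (flange within 26 mm of the ring's face, so the foot is out below) (((horizontal distance between shaft_a and ring_1 below 0.013 m and z of shaft_a in the frame of gauge below 0.096 m and angle between shaft_a's own z axis and vertical below 0.2 rad and distance of each of shaft_b, shaft_c from where it was at the start of the episode below 0.012 m and horizontal distance between each of shaft_b, shaft_c and stand above 0.03 m) or (horizontal distance between shaft_b and ring_1 below 0.013 m and z of shaft_b in the frame of gauge below 0.096 m and angle between shaft_b's own z axis and vertical below 0.2 rad and distance of each of shaft_a, shaft_c from where it was at the start of the episode below 0.012 m and horizontal distance between each of shaft_a, shaft_c and stand above 0.03 m) or (horizontal distance between shaft_c and ring_1 below 0.013 m and z of shaft_c in the frame of gauge below 0.096 m and angle between shaft_c's own z axis and vertical below 0.2 rad and distance of each of shaft_a, shaft_b from where it was at the start of the episode below 0.012 m and horizontal distance between each of shaft_a, shaft_b and stand above 0.03 m))), for 0.05 s.
2. the shaft's foot stands upright (within 8 mm of that ring's nominal centre) on the first ring that is too narrow for it and presses on it with more than 3 N (((horizontal distance between shaft_a and ring_4 below 0.008 m and z of shaft_a in the frame of gauge between 0.114 and 0.122 m and angle between shaft_a's own z axis and vertical below 0.12 rad and contact force between shaft_a and gauge above 3 N and distance of each of shaft_b, shaft_c from where it was at the start of the episode below 0.012 m and horizontal distance between each of shaft_b, shaft_c and stand above 0.03 m) or (horizontal distance between shaft_b and ring_5 below 0.008 m and z of shaft_b in the frame of gauge between 0.114 and 0.122 m and angle between shaft_b's own z axis and vertical below 0.12 rad and contact force between shaft_b and gauge above 3 N and distance of each of shaft_a, shaft_c from where it was at the start of the episode below 0.012 m and horizontal distance between each of shaft_a, shaft_c and stand above 0.03 m) or (horizontal distance between shaft_c and ring_3 below 0.008 m and z of shaft_c in the frame of gauge between 0.114 and 0.122 m and angle between shaft_c's own z axis and vertical below 0.12 rad and contact force between shaft_c and gauge above 3 N and distance of each of shaft_a, shaft_b from where it was at the start of the episode below 0.012 m and horizontal distance between each of shaft_a, shaft_b and stand above 0.03 m))), for 0.1 s.
At the end, for the whole second after the job is handed in: the shaft that started in the single stand stands upright (within 0.06 rad), released and at rest, in the narrowest ring that takes it, its axis within 7 mm of the ring's nominal centre and flange within 3 mm of the ring's upper face; the other two shafts are within 12 mm of their starts in the rack (((horizontal distance between shaft_a and ring_3 below 0.007 m and z of shaft_a in the frame of gauge below 0.073 m and angle between shaft_a's own z axis and vertical below 0.06 rad and linear speed of shaft_a below 0.02 m/s and distance of each of shaft_b, shaft_c from where it was at the start of the episode below 0.012 m and horizontal distance between each of shaft_b, shaft_c and stand above 0.03 m) or (horizontal distance between shaft_b and ring_4 below 0.007 m and z of shaft_b in the frame of gauge below 0.073 m and angle between shaft_b's own z axis and vertical below 0.06 rad and linear speed of shaft_b below 0.02 m/s and distance of each of shaft_a, shaft_c from where it was at the start of the episode below 0.012 m and horizontal distance between each of shaft_a, shaft_c and stand above 0.03 m) or (horizontal distance between shaft_c and ring_2 below 0.007 m and z of shaft_c in the frame of gauge below 0.073 m and angle between shaft_c's own z axis and vertical below 0.06 rad and linear speed of shaft_c below 0.02 m/s and distance of each of shaft_a, shaft_b from where it was at the start of the episode below 0.012 m and horizontal distance between each of shaft_a, shaft_b and stand above 0.03 m))); the robot touches nothing.
It fails at once if the gauge is pressed or struck by a shaft with more than 30 N (contact force between any of shaft_a, shaft_b, shaft_c and gauge above 30 N).
It fails at once if a bystander is moved more than 20 mm (distance of any of dish, tweezers, sample_box, stub, jar, block from where it was at the start of the episode above 0.02 m).
It also fails if it takes over 72 s, if anything falls off the work surface, if the arm or the gripper's body presses on something with over 40 N, if the wrist force passes 120 N, or if a joint passes its speed limit or range.

## Robot

A 6-joint arm with a two-finger parallel gripper is mounted at the origin on the work surface. World frame = base frame: x ahead of the robot, y to its left, z up, the work surface at z = 0. Lengths are in m, angles in rad, forces in N, time in s.
With the tool pointing down it reaches from about 0.35 to 0.85 m from the base axis. Payload 8.1 kg.
Tool frame: the origin (TCP) lies at the centre of the arm's flange, where the gripper is bolted on; the fingertips stand 186 mm ahead of it and the grasp point (between the pads) lies 167 mm ahead of it (robot.grasp_offset is the distance from the TCP to the grasp point, in m); z points along the fingers, y is the line along which they close (so a half turn about z gives the same grasp; the last joint's range is limited). The gripper opens to 93 mm and grips with 3 to 60 N. Pads are 15 mm wide; open, the fingers measure 128 mm over their backs; the gripper's body (75 mm by 188 mm) begins 65 mm behind the grasp point.
Start: joints at [-1.411, 0.13, 1.488, -0, 1.523, -0.085], TCP at [0.145, -0.582, 0.405] pointing down, gripper open.
Joint ranges: [-2.96, 2.96], [-0.89, 2.26], [0.02, 2.5], [-1.34, 4.48], [0, 2.73], [-2.66, 2.66]. Speed limits (rad/s): [2.39, 2.39, 2.79, 3.14, 3.14, 3.14].

## Interface

Orientations are given as a rotation vector (axis times angle).
In Python, from plant import robot gives the robot as it stands.
- The arm moves only by the tool drive_tool, never from a script. Its argument "moves" is one flat list of numbers, 7 for each row, row after row: the finger opening in mm, from 0 to 93, then the shift along the tool's x, y, z in mm, then the turn, a rotation vector about the tool's x, y, z in degrees. A call has 1 to 8 rows; each row shifts and turns the commanded pose from where the row before left it, along the tool's axes as they then stand; what a row does not reach is not made up. A row lasts 1/10 s, in which the tool goes at most 50 mm and 8.59 degrees, less where a joint would pass 70% of its speed; a pose out of reach is approached as far as the arm can. A call is refused whole if a number of a shift passes 50 or a number of a turn 8.59, either way. A call with a gripper value outside its range is refused whole. The fingers move at their own pace and stop on an object; "grip_force" is the grip in N (left out, the last holds). Time passes only in rows, so rows that do not move let the fingers close. It gives the time, the measured TCP pose, the force, the opening and the grip force at its end, in the units of the state.
- robot.read_state(): the state, without advancing time (a new reading comes with each control period).
- robot.read_camera(name): name is "side" or "top"; returns a dict with "color" (400x640x3 uint8, red, green, blue), "depth" (400x640 float32, m along the optical axis (not along the pixel's ray), 0 where there is no reading), "mtx" (3x3 intrinsics, pixels), "R" (3x3) and "t" (3): a world point X has camera coordinates R X + t. Camera axes: x right, y down, z forward; pixel columns grow to the right and rows downward; lengths in m; the calibration is good to about 2 mm. A picture is of the moment at which its call begins.
- robot.close_job(): hands the job in; it is judged then, once.
The state is a dict: "t": time; "q": joint angles; "dq": joint speeds; "joint_torque": joint torques, N m; "tool_pos": TCP position; "orientation": TCP orientation; "force": force on the tool from outside, world axes, zero at the start; "wrist_torque": the same for the moment, N m; "opening": finger opening in m; "gripper_force": force on a finger pad.
Only numpy, scipy, OpenCV 4.12 (cv2) and the standard library are available. Lean on these libraries where they do the work, as an engineer would, in place of code of your own. Each camera call takes 0.05 s, during which the arm holds its last target. There are 200 camera calls.

## Working session

There is one attempt and no reset: what is moved stays moved. The work goes in short steps, Python scripts to look and compute and a tool call to move; the robot and the scene stay as the last step left them, time stands still between calls to the robot, and variables do not carry over. Pictures are saved under pics/ and viewed, at most 10 in all, crops included, and the job is handed in when it is done.

Besides the shell and the picture viewer there is one more tool, called after "Emit:" in YAML: its name, and indented under it one key for each argument. drive_tool: Moves the arm, as the interface text tells. Its arguments: {"type":"object","properties":{"moves":{"type":"array","items":{"type":"number"}},"grip_force":{"type":"number"}},"required":["moves"]}

```bash
mkdir -p pics; ls; python3 - <<'E'
from plant import robot
import cv2,numpy as np
s=robot.read_state();print({k:np.round(v,3).tolist() for k,v in s.items()})
for n in("top","side"):
    c=robot.read_camera(n);cv2.imwrite(f"pics/{n}0.png",c["color"][:,:,::-1]);np.savez(f"{n}0.npz",**c);print(n,c["mtx"],c["R"],c["t"])
E
```

```text
pics
{'t': 0.0, 'q': [-1.411, 0.131, 1.489, 0.0, 1.523, -0.085], 'dq': [-0.0, -0.0, -0.002, -0.001, 0.0, -0.001], 'joint_torque': [-0.002, -55.984, -49.177, 0.077, 0.035, -0.0], 'tool_pos': [0.145, -0.582, 0.404], 'orientation': [-3.116, -0.383, 0.0], 'force': [0.484, -0.309, -0.505], 'wrist_torque': [-0.018, -0.019, 0.007], 'gripper_force': 0.0, 'opening': 0.093}
top [[507.13365781   0.         322.57653978]
 [  0.         507.13365781 202.50591878]
 [  0.           0.           1.        ]] [[ 0.00801935 -0.99996559 -0.00212507]
 [-0.99720335 -0.00783925 -0.07432374]
 [ 0.07430453  0.00271515 -0.9972319 ]] [0.01251955 0.6060877  1.13981195]
side [[442.42316756   0.         318.6466732 ]
 [  0.         442.42316756 196.07048796]
 [  0.           0.           1.        ]] [[-0.87330847 -0.48692558  0.01535522]
 [-0.36757454  0.63790992 -0.67672734]
 [ 0.31972061 -0.59663591 -0.73607359]] [0.50922873 0.25191067 0.91524347]
```

View pics/top0.png

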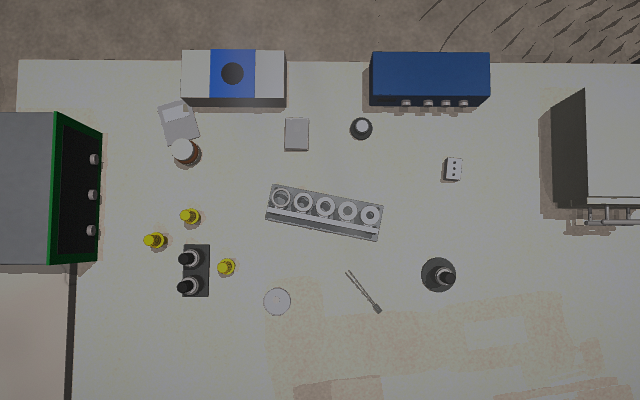

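View pics/side0.png

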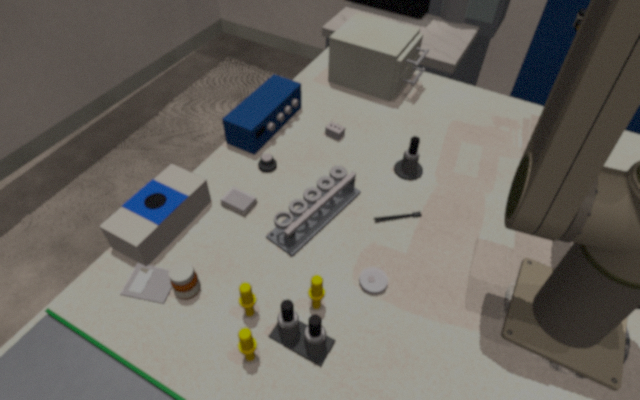

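The top view shows the gauge rings from (281,199), the widest, to (370,216). The single stand is at (438,275), with its grip top near (447,277). The rack is at (190,270) and the yellow look-alikes are to its left and right. Next I'll measure these positions.

```bash
cat >h.py <<'E'
import numpy as np,cv2
def deproj(c):
    K=c["mtx"];v,u=np.mgrid[:400,:640];d=c["depth"]
    P=np.stack([(u-K[0,2])/K[0,0]*d,(v-K[1,2])/K[1,1]*d,d],-1)
    return (P-c["t"])@c["R"]
def rect(c,z,x0,x1,y0,y1,s=0.0005):
    """image of plane z; column -> -y, row -> -x"""
    ys=np.arange(y1,y0,-s);xs=np.arange(x1,x0,-s)
    Y,X=np.meshgrid(ys,xs);W=np.stack([X,Y,0*X+z],-1)@c["R"].T+c["t"]
    p=W@c["mtx"].T;m=(p[...,:2]/p[...,2:]).astype(np.float32)
    return cv2.remap(c["color"],m,None,cv2.INTER_CUBIC)[:,:,::-1]
E
python3 - <<'E'
from h import *
c=dict(np.load("top0.npz"));P=deproj(c)
for (u,v) in [(281,192),(370,208),(438,262),(447,277),(340,228),(275,205)]: print((u,v),P[v,u].round(4))
def at(u,v,z):
    r=c["R"].T@np.linalg.solve(c["mtx"],[u,v,1]);o=-c["R"].T@c["t"];return o+r*(z-o[2])/r[2]
A=[at(u,v,.07) for u,v in [(281,199),(303,203),(325,207),(347,211),(370,216)]];print(np.round(A,4))
# grip top
m=(P[...,2]>.105)&(P[...,2]<.125)&(c["depth"]>0);m[:,:425]=0;m[:,465:]=0;m[:255]=0;m[300:]=0
Q=P[m];print("grip",len(Q),Q.mean(0),Q.min(0),Q.max(0),cv2.minEnclosingCircle(Q[:,:2].astype(np.float32)))
m=(P[...,2]>.055)&(P[...,2]<.072);m[:,425-0:]&=True;mm=m.copy();mm[:,:425]=0;mm[:,465:]=0;mm[:255]=0;mm[300:]=0
Q=P[mm];print("flange",len(Q),cv2.minEnclosingCircle(Q[:,:2].astype(np.float32)))
g=m.copy();g[:,:255]=0;g[:,395:]=0;g[:170]=0;g[245:]=0
Q=P[g];print("gauge top",len(Q),np.percentile(Q,[2,50,98],axis=0))
b=(P[...,2]>.005)&(P[...,2]<.02);b[:,:255]=0;b[:,395:]=0;b[:170]=0;b[245:]=0
r=cv2.minAreaRect(P[b][:,:2].astype(np.float32));print("base",r)
a=np.array(A).mean(0)
im=rect(c,.07,a[0]-.08,a[0]+.08,a[1]-.15,a[1]+.15,.0004);cv2.imwrite("pics/rect.png",im);print(im.shape,a)
E
```

```text
(281, 192) [0.6304 0.1139 0.0121]
(370, 208) [ 0.5912 -0.0871  0.0695]
(438, 262) [ 0.472  -0.2491  0.0084]
(447, 277) [ 0.445  -0.2448  0.11  ]
(340, 228) [ 0.5483 -0.0234  0.0084]
(275, 205) [0.5964 0.1221 0.066 ]
[[ 0.6094  0.1087  0.07  ]
 [ 0.601   0.0602  0.07  ]
 [ 0.5926  0.0118  0.07  ]
 [ 0.5842 -0.0366  0.07  ]
 [ 0.5736 -0.0871  0.07  ]]
grip 109 [ 0.44311219 -0.24876674  0.11236023] [ 0.43272216 -0.26183732  0.10512464] [ 0.45373759 -0.23790956  0.11778558] ((0.4438634514808655, -0.24927224218845367), 0.012695805169641972)
flange 156 ((0.44433459639549255, -0.24978236854076385), 0.021001745015382767)
gauge top 1695 [[ 0.54290163 -0.10044262  0.06136125]
 [ 0.58095493  0.00723046  0.06855041]
 [ 0.62750012  0.12888404  0.07166292]]
base ((0.5995553731918335, 0.010146796703338623), (0.1700720340013504, 0.321311354637146), 1.8648927211761475)
(400, 750, 3) [0.592153   0.01142611 0.07      ]
```

View pics/rect.png

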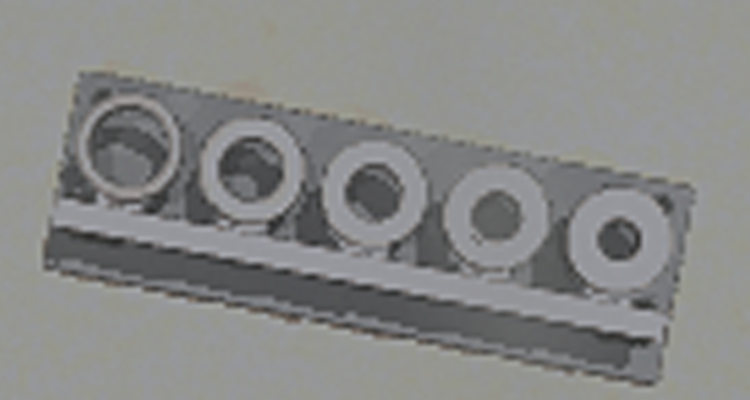

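The rectified view shows the ring centres near (129,148), (253,171), (375,194), (497,217) and (621,240), at 0.4 mm per pixel. I'll refine these and plan the approach.

```bash
cat >>h.py <<'E'
from scipy.spatial.transform import Rotation as Ro
def to(robot,p,yaw):
    """TCP move to world p with tool x at yaw (tool down): remaining turn, shift (in the present commanded axes and in axes after turn)"""
    s=robot.read_state();R=Ro.from_rotvec(s["orientation"])
    D=Ro.from_euler('z',yaw)*Ro.from_euler('x',np.pi)
    d=np.array(p)-s["tool_pos"]
    print("t",round(s["t"],2),"pos",np.round(s["tool_pos"],4),"turn deg",np.degrees((R.inv()*D).as_rotvec()).round(2),"shift now mm",(R.inv().apply(d)*1e3).round(1),"after turn",(D.inv().apply(d)*1e3).round(1),"F",s["force"].round(1))
E
python3 - <<'E'
from h import *
from plant import robot
from scipy.optimize import minimize
from scipy.ndimage import map_coordinates
im=cv2.GaussianBlur(cv2.imread("pics/rect.png",0),(0,0),2).astype(float)
a=np.array([0.592153,0.01142611]);th=np.linspace(0,2*np.pi,120,endpoint=False)
def s(cx,cy,r): return map_coordinates(im,[cy+r*np.sin(th),cx+r*np.cos(th)],order=1,mode='nearest')
def cost(p,use=range(5)):
    J=0
    for i in use:
        cx=p[0]+(i-2)*125*np.cos(p[2]);cy=p[1]+(i-2)*125*np.sin(p[2])
        J-=np.mean(np.clip(s(cx,cy,51)-s(cx,cy,59),0,40))
        r=[40,31.25,27.5,23.75,20][i]
        J-=np.mean(np.clip(s(cx,cy,r+4)-s(cx,cy,r-4),0,40))
    return J
r=minimize(cost,[375,194,.185],method='Nelder-Mead',options=dict(initial_simplex=[[375,194,.185],[379,194,.185],[375,198,.185],[375,194,.2]]))
p=r.x;print(p,r.fun,"yaw deg",np.degrees(p[2]))
for i in range(5):
    q=minimize(lambda c:cost([c[0],c[1],p[2]],[i]),p[:2],method='Nelder-Mead').x-p[:2];print(i+1,(q*.4).round(2),end=' ')
    cx=p[0]+(i-2)*125*np.cos(p[2]);cy=p[1]+(i-2)*125*np.sin(p[2])
    print("ring",i+1,(a[0]+.08-cy*.0004).round(4),(a[1]+.15-cx*.0004).round(4))
c=dict(np.load("top0.npz"));im2=rect(c,.113,.38,.5,-.31,-.19,.0002);cv2.imwrite("pics/grip.png",im2)
to(robot,[.444,-.2495,.4],-p[2])
E
```

```text
[3.73808849e+02 1.93198353e+02 1.89536931e-01] -314.48895477198045 yaw deg 10.859666230367965
1 [ 0.09 -0.01] ring 1 0.6137 0.1101
2 [0.11 0.17] ring 2 0.6043 0.061
3 [-0.17 -0.19] ring 3 0.5949 0.0119
4 [-0.06 -0.41] ring 4 0.5855 -0.0372
5 [0.03 0.28] ring 5 0.576 -0.0863
t 0.1 pos [ 0.1454 -0.5819  0.4038] turn deg [-1.000e-01  2.000e-02  2.489e+01] shift now mm [ 370.3 -250.1    4.2] after turn [ 230.6 -382.7    3.8] F [-0.7  0.4 -0.5]
```

View pics/grip.png

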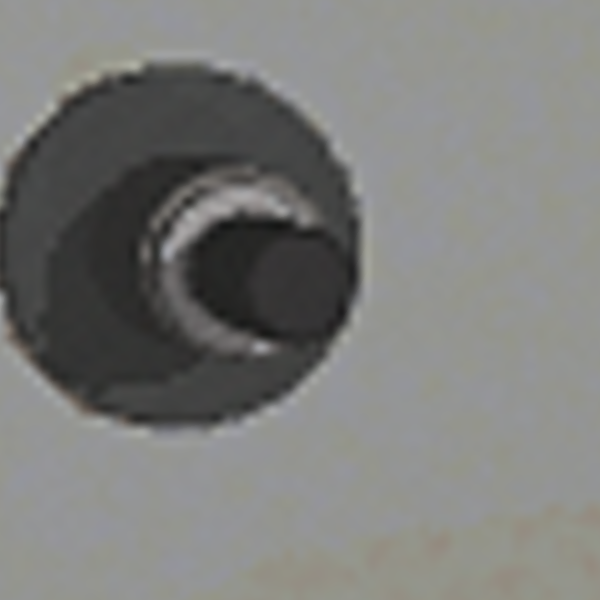

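The grip top's centre is at (302,281), which gives (0.4438, −0.2503). Moving there now.

Emit:
drive_tool:
  moves: [93,37,-25,0,0,0,0,93,37,-25,0,0,0,0,93,37,-25,0,0,0,0,93,37,-25,0,0,0,0,93,37,-25,0,0,0,0,93,37,-25,0,0,0,0,93,37,-25,0,0,0,0,93,37,-25,0,0,0,0]
  grip_force: 25

```text
t: 0.9
tool_pos: [0.3849, -0.3147, 0.4045]
orientation: [-3.118, -0.383, 0.0]
force: [0.6, 0.4, -0.0]
opening: 0.0932
gripper_force: 0.0
```

Emit:
drive_tool:
  moves: [93,37,-25,0,0,0,0,93,37,-25,0,0,0,0,93,0,0,0,0,0,8.3,93,0,0,0,0,0,8.3,93,0,0,0,0,0,8.3,93,0,0,0,0,0,0,93,0,0,0,0,0,0]

```text
t: 1.6
tool_pos: [0.4437, -0.2498, 0.4044]
orientation: [-3.128, 0.291, 0.001]
force: [-0.0, 0.3, -0.3]
opening: 0.0931
gripper_force: 0.0
```

```bash
python3 - <<'E'
from h import *
from plant import robot
to(robot,[.4438,-.2502,.293],-.1895)
E
```

```text
t 1.6 pos [ 0.4437 -0.2498  0.4044] turn deg [-0.02  0.03  0.24] shift now mm [  0.2   0.4 111.4] after turn [1.000e-01 3.000e-01 1.114e+02] F [-0.   0.3 -0.3]
```

Emit:
drive_tool:
  moves: [93,0,0.3,36,0,0,0.2,93,0,0,36,0,0,0,93,0,0,36,0,0,0,93,0,0,26,0,0,0,93,0,0,10,0,0,0,60,0,0,0,0,0,0,40,0,0,0,0,0,0,26,0,0,0,0,0,0]

```text
t: 2.4
tool_pos: [0.4445, -0.2508, 0.2628]
orientation: [3.125, -0.302, 0.004]
force: [-0.2, -0.3, -0.1]
opening: 0.0736
gripper_force: 0.0
```

Emit:
drive_tool:
  moves: [20,0,0,0,0,0,0,15,0,0,0,0,0,0,15,0,0,0,0,0,0,15,0,0,0,0,0,0,15,0,0,0,0,0,0]

```text
t: 2.9
tool_pos: [0.4437, -0.2502, 0.2608]
orientation: [-3.127, 0.303, 0.0]
force: [-0.4, 0.5, 0.4]
opening: 0.0333
gripper_force: 0.0
```

Emit:
drive_tool:
  moves: [15,0,0,0,0,0,0,15,0,0,0,0,0,0,15,0,0,0,0,0,0,15,0,0,0,0,0,0]

```text
t: 3.3
tool_pos: [0.4437, -0.2502, 0.2607]
orientation: [-3.127, 0.303, 0.0]
force: [0.1, -0.2, -0.6]
opening: 0.0232
gripper_force: 25.0
```

Emit:
drive_tool:
  moves: [15,0,0,-5,0,0,0,15,0,0,-15,0,0,0,15,0,0,-30,0,0,0,15,0,0,-30,0,0,0,15,0,0,-20,0,0,0,15,0,0,0,0,0,0,15,0,0,0,0,0,0]

```text
t: 4.0
tool_pos: [0.4438, -0.2502, 0.3612]
orientation: [3.126, -0.303, 0.002]
force: [-0.4, -0.4, -1.8]
opening: 0.0236
gripper_force: 25.0
```

```bash
python3 - <<'E'
from h import *
from plant import robot
to(robot,[.6137,.1101,.345],-.1895)
s=robot.read_state();print(s["opening"],s["gripper_force"])
c=robot.read_camera("side");cv2.imwrite("pics/lift.png",cv2.resize(c["color"][100:220,340:500,::-1],None,fx=4,fy=4))
E
```

```text
t 4.0 pos [ 0.4438 -0.2502  0.3612] turn deg [ 0.03 -0.06 -0.22] shift now mm [  97.5 -386.2   16.1] after turn [  99.  -385.8   16.2] F [-0.4 -0.4 -1.8]
0.02361256394372477 24.999036490917206
```

View pics/lift.png

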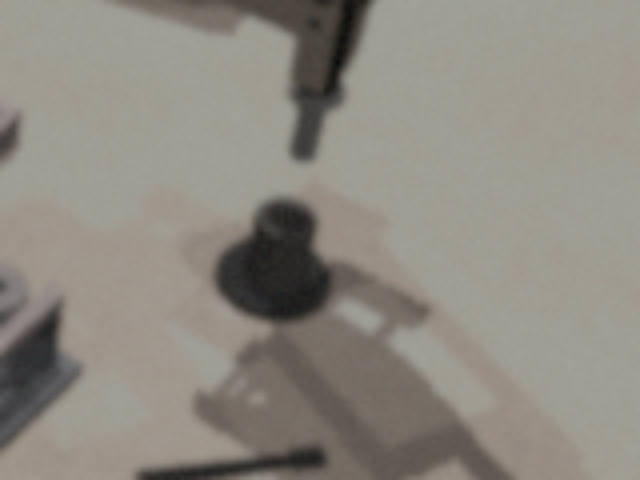

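The shaft is held and hanging clear, with its foot near (303,155) in the crop. The shank looks on the thin side. Carrying it to ring 1.

Emit:
drive_tool:
  moves: [15,5,-20,0,0,0,0,15,11,-43,0,0,0,0,15,11,-43,0,0,0,0,15,11,-43,0,0,0,0,15,11,-43,0,0,0,0,15,11,-43,0,0,0,0,15,11,-43,0,0,0,0,15,11,-43,0,0,0,0]

```text
t: 4.85
tool_pos: [0.5858, 0.0509, 0.3584]
orientation: [3.127, -0.303, -0.005]
force: [1.4, -1.1, -2.1]
opening: 0.0237
gripper_force: 25.0
```

Emit:
drive_tool:
  moves: [15,11,-43,0,0,0,0,15,5,-22,0,0,0,0,15,0,0,16,0,0,0,15,0,0,0,0,0,0,15,0,0,0,0,0,0]

```text
t: 5.35
tool_pos: [0.6131, 0.1088, 0.3423]
orientation: [3.126, -0.304, -0.007]
force: [0.6, 0.4, -1.6]
opening: 0.0233
gripper_force: 25.0
```

```bash
python3 - <<'E'
from h import *
from plant import robot
to(robot,[.6137,.1101,.345],-.1895)
E
```

```text
t 5.35 pos [0.6131 0.1088 0.3423] turn deg [ 0.09  0.24 -0.26] shift now mm [ 0.3 -1.4 -2.7] after turn [ 0.3 -1.4 -2.7] F [ 0.6  0.4 -1.6]
```

Emit:
drive_tool:
  moves: [15,0.3,-1.4,5,0.1,0.24,-0.26,15,0,0,8,0,0,0,15,0,0,5,0,0,0,15,0,0,3,0,0,0,15,0,0,3,0,0,0,15,0,0,3,0,0,0,15,0,0,0,0,0,0]

```text
t: 6.05
tool_pos: [0.6146, 0.1111, 0.3172]
orientation: [-3.126, 0.296, -0.006]
force: [0.1, -0.1, -1.7]
opening: 0.0235
gripper_force: 25.0
```

Emit:
drive_tool:
  moves: [15,0,0,5,0,0,0,15,0,0,5,0,0,0,15,0,0,6,0,0,0,15,0,0,6,0,0,0,15,0,0,6,0,0,0,15,0,0,0,0,0,0,15,0,0,0,0,0,0]

```text
t: 6.75
tool_pos: [0.6148, 0.1112, 0.2894]
orientation: [-3.126, 0.296, -0.006]
force: [-0.3, -0.0, -2.3]
opening: 0.0233
gripper_force: 25.0
```

```bash
python3 - <<'E'
from h import *
from plant import robot
to(robot,[.6137,.1101,.289],-.1895)
E
```

```text
t 6.75 pos [0.6148 0.1112 0.2894] turn deg [-0.09 -0.21  0.04] shift now mm [-0.9  1.2  0.4] after turn [-0.9  1.2  0.4] F [-0.3 -0.  -2.3]
```

Emit:
drive_tool:
  moves: [15,0,1,0,0,0,0,15,0,1,0,0,0,0,15,0,0.5,0,0,0,0,15,0,0,0,0,0,0,15,0,0,0,0,0,0]
  grip_force: 50

```text
t: 7.25
tool_pos: [0.6144, 0.1087, 0.2898]
orientation: [-3.126, 0.296, -0.007]
force: [0.1, 0.7, -2.4]
opening: 0.023
gripper_force: 50.0
```

Emit:
drive_tool:
  moves: [15,0,1,0,0,0,0,15,0,0,0,0,0,0,15,0,0,0,0,0,0]

```text
t: 7.55
tool_pos: [0.6142, 0.1077, 0.2897]
orientation: [-3.126, 0.296, -0.007]
force: [-0.5, 0.8, -1.8]
opening: 0.0235
gripper_force: 50.0
```

Emit:
drive_tool:
  moves: [15,0,1,0,0,0,0,15,0,0,0,0,0,0,15,0,0,0,0,0,0]

```text
t: 7.85
tool_pos: [0.614, 0.1067, 0.2897]
orientation: [-3.126, 0.296, -0.007]
force: [0.4, 1.0, -2.2]
opening: 0.0234
gripper_force: 50.0
```

Emit:
drive_tool:
  moves: [15,0,0.7,0,0,0,0,15,0,0,0,0,0,0,15,0,0,0,0,0,0]

```text
t: 8.15
tool_pos: [0.6139, 0.106, 0.2897]
orientation: [-3.126, 0.296, -0.007]
force: [0.0, 0.2, -3.0]
opening: 0.0235
gripper_force: 50.0
```

Emit:
drive_tool:
  moves: [15,0,0.7,0,0,0,0,15,0,0,0,0,0,0,15,0,0,0,0,0,0]

```text
t: 8.45
tool_pos: [0.6138, 0.1053, 0.2897]
orientation: [-3.126, 0.296, -0.007]
force: [0.4, 0.4, -1.3]
opening: 0.0232
gripper_force: 50.0
```

Emit:
drive_tool:
  moves: [15,0,0.7,0,0,0,0,15,0,0,0,0,0,0,15,0,0,0,0,0,0]

```text
t: 8.75
tool_pos: [0.6136, 0.1046, 0.2897]
orientation: [-3.126, 0.296, -0.007]
force: [0.1, -0.1, -2.0]
opening: 0.0236
gripper_force: 50.0
```

Emit:
drive_tool:
  moves: [15,0,0.7,0,0,0,0,15,0,0,0,0,0,0,15,0,0,0,0,0,0]

```text
t: 9.05
tool_pos: [0.6135, 0.104, 0.2897]
orientation: [-3.126, 0.296, -0.007]
force: [0.1, -0.0, -1.6]
opening: 0.0233
gripper_force: 50.0
```

Emit:
drive_tool:
  moves: [15,0,0.7,0,0,0,0,15,0,0,0,0,0,0,15,0,0,0,0,0,0]

```text
t: 9.35
tool_pos: [0.6134, 0.1033, 0.2897]
orientation: [-3.126, 0.296, -0.007]
force: [0.0, -0.7, -0.4]
opening: 0.0229
gripper_force: 50.0
```

Emit:
drive_tool:
  moves: [15,0,0.7,0,0,0,0,15,0,0,0,0,0,0,15,0,0,0,0,0,0]

```text
t: 9.65
tool_pos: [0.6132, 0.1026, 0.2897]
orientation: [-3.126, 0.296, -0.007]
force: [-0.6, 0.2, -3.2]
opening: 0.023
gripper_force: 50.0
```

Emit:
drive_tool:
  moves: [15,0,0.7,0,0,0,0,15,0,0,0,0,0,0,15,0,0,0,0,0,0]

```text
t: 9.95
tool_pos: [0.6131, 0.102, 0.2898]
orientation: [-3.126, 0.296, -0.007]
force: [-0.4, 1.0, -1.6]
opening: 0.0233
gripper_force: 50.0
```

```bash
python3 - <<'E'
from h import *
from plant import robot
for i in range(3):
    c=robot.read_camera("side");print(robot.read_state()["force"].round(1),robot.read_state()["wrist_torque"].round(2))
cv2.imwrite("pics/in1.png",cv2.resize(c["color"][120:260,220:400,::-1],None,fx=4,fy=4,interpolation=2))
E
```

```text
[-0.3  0.7 -2.8] [ 0.12 -0.08  0.03]
[-0.2 -0.2 -1. ] [ 0.1  -0.03 -0.01]
[-0.1  0.6 -1.6] [ 0.15 -0.01  0.03]
```

View pics/in1.png

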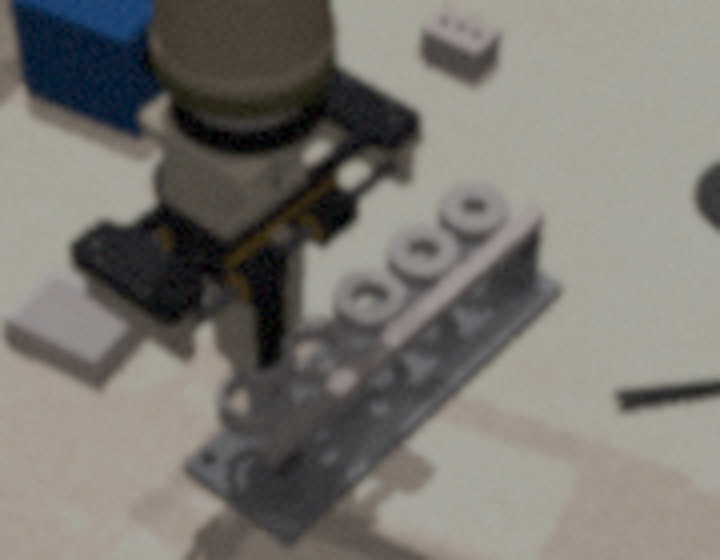

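Emit:
drive_tool:
  moves: [15,0,0.7,0,0,0,0,15,0,0,0,0,0,0,15,0,0,0,0,0,0]

```text
t: 10.4
tool_pos: [0.613, 0.1016, 0.2898]
orientation: [-3.126, 0.296, -0.007]
force: [1.7, 5.0, -2.4]
opening: 0.0235
gripper_force: 50.0
```

```bash
cat >>h.py <<'E'
def ft(robot,n=4):
    L=[]
    for i in range(n):
        robot.read_camera("top");s=robot.read_state();L.append(np.r_[s["force"],s["wrist_torque"]])
    R=Ro.from_rotvec(s["orientation"]);m=np.mean(L,0)
    print("t",round(s["t"],2),"pos",s["tool_pos"].round(4),"F world",m[:3].round(2),"tool",R.inv().apply(m[:3]).round(2),"T world",m[3:].round(3),"tool",R.inv().apply(m[3:]).round(3))
E
python3 -c "
from h import *
from plant import robot
ft(robot)"
```

```text
t 10.6 pos [0.613  0.1015 0.2897] F world [ 0.77  4.83 -2.49] tool [-0.16 -4.88  2.5 ] T world [ 1.105 -0.217  0.024] tool [ 1.126  0.006 -0.019]
```

Emit:
drive_tool:
  moves: [15,0,-2,0,0,0,0,15,0,-4,0,0,0,0,15,0,-4,0,0,0,0,15,0,-1,0,0,0,0,15,0,0,0,0,0,0,15,0,0,0,0,0,0]

```text
t: 11.2
tool_pos: [0.615, 0.112, 0.2897]
orientation: [-3.127, 0.296, -0.007]
force: [-0.4, 0.6, -1.8]
opening: 0.0232
gripper_force: 50.0
```

Emit:
drive_tool:
  moves: [15,0,-0.6,0,0,0,0,15,0,0,0,0,0,0,15,0,0,0,0,0,0]

```text
t: 11.5
tool_pos: [0.6151, 0.1126, 0.2897]
orientation: [-3.126, 0.296, -0.007]
force: [-0.0, 0.3, -2.0]
opening: 0.0235
gripper_force: 50.0
```

Emit:
drive_tool:
  moves: [15,0,-0.6,0,0,0,0,15,0,0,0,0,0,0,15,0,0,0,0,0,0]

```text
t: 11.8
tool_pos: [0.6153, 0.1132, 0.2898]
orientation: [-3.126, 0.296, -0.007]
force: [-0.7, -0.1, -2.2]
opening: 0.0237
gripper_force: 50.0
```

Emit:
drive_tool:
  moves: [15,0,-0.6,0,0,0,0,15,0,0,0,0,0,0,15,0,0,0,0,0,0]

```text
t: 12.1
tool_pos: [0.6154, 0.1138, 0.2898]
orientation: [-3.126, 0.296, -0.007]
force: [-0.1, -0.2, -1.9]
opening: 0.0234
gripper_force: 50.0
```

Emit:
drive_tool:
  moves: [15,0,-0.6,0,0,0,0,15,0,0,0,0,0,0,15,0,0,0,0,0,0]

```text
t: 12.4
tool_pos: [0.6155, 0.1144, 0.2897]
orientation: [-3.126, 0.296, -0.007]
force: [-0.4, 0.2, -2.7]
opening: 0.0232
gripper_force: 50.0
```

Emit:
drive_tool:
  moves: [15,0,-0.6,0,0,0,0,15,0,0,0,0,0,0,15,0,0,0,0,0,0]

```text
t: 12.7
tool_pos: [0.6156, 0.115, 0.2897]
orientation: [-3.126, 0.296, -0.007]
force: [-0.7, 0.0, -2.1]
opening: 0.0232
gripper_force: 50.0
```

Emit:
drive_tool:
  moves: [15,0,-0.6,0,0,0,0,15,0,0,0,0,0,0,15,0,0,0,0,0,0]

```text
t: 13.0
tool_pos: [0.6157, 0.1156, 0.2897]
orientation: [-3.126, 0.296, -0.007]
force: [-0.5, 0.2, -2.0]
opening: 0.023
gripper_force: 50.0
```

Emit:
drive_tool:
  moves: [15,0,-0.6,0,0,0,0,15,0,0,0,0,0,0,15,0,0,0,0,0,0]

```text
t: 13.3
tool_pos: [0.6158, 0.1162, 0.2897]
orientation: [-3.126, 0.296, -0.007]
force: [1.1, 0.0, -2.5]
opening: 0.0236
gripper_force: 50.0
```

Emit:
drive_tool:
  moves: [15,0,-0.5,0,0,0,0,15,0,0,0,0,0,0,15,0,0,0,0,0,0]

```text
t: 13.6
tool_pos: [0.6159, 0.1166, 0.2898]
orientation: [-3.126, 0.296, -0.007]
force: [-0.1, -0.7, -2.1]
opening: 0.0233
gripper_force: 50.0
```

```bash
python3 -c "
from h import *
from plant import robot
ft(robot,3)"
```

```text
t 13.75 pos [0.6159 0.1166 0.2898] F world [-0.14 -1.01 -1.62] tool [0.05 1.02 1.61] T world [-0.172  0.036  0.003] tool [-0.175 -0.003 -0.004]
```

Emit:
drive_tool:
  moves: [15,0,3.5,0,0,0,0,15,0,4,0,0,0,0,15,3,0,0,0,0,0,15,2,0,0,0,0,0,15,0,0,0,0,0,0,15,0,0,0,0,0,0]

```text
t: 14.35
tool_pos: [0.6195, 0.1084, 0.2897]
orientation: [-3.126, 0.296, -0.007]
force: [-0.1, -0.3, -2.1]
opening: 0.0235
gripper_force: 50.0
```

Emit:
drive_tool:
  moves: [15,0.6,0,0,0,0,0,15,0,0,0,0,0,0,15,0,0,0,0,0,0]

```text
t: 14.65
tool_pos: [0.62, 0.1083, 0.2897]
orientation: [-3.126, 0.296, -0.007]
force: [-0.6, -0.3, -1.4]
opening: 0.0235
gripper_force: 50.0
```

Emit:
drive_tool:
  moves: [15,0.6,0,0,0,0,0,15,0,0,0,0,0,0,15,0,0,0,0,0,0]

```text
t: 14.95
tool_pos: [0.6206, 0.1081, 0.2898]
orientation: [-3.126, 0.296, -0.007]
force: [0.2, 0.2, -2.3]
opening: 0.0232
gripper_force: 50.0
```

Emit:
drive_tool:
  moves: [15,0.6,0,0,0,0,0,15,0,0,0,0,0,0,15,0,0,0,0,0,0]

```text
t: 15.25
tool_pos: [0.6211, 0.1081, 0.2897]
orientation: [-3.126, 0.296, -0.006]
force: [-0.9, -0.0, -1.3]
opening: 0.0233
gripper_force: 50.0
```

Emit:
drive_tool:
  moves: [15,0.6,0,0,0,0,0,15,0,0,0,0,0,0,15,0,0,0,0,0,0]

```text
t: 15.55
tool_pos: [0.6215, 0.108, 0.2896]
orientation: [-3.126, 0.296, -0.005]
force: [-4.4, 0.5, 0.3]
opening: 0.0238
gripper_force: 50.0
```

```bash
python3 -c "
from h import *
from plant import robot
ft(robot,3)"
```

```text
t 15.7 pos [0.6215 0.108  0.2896] F world [-4.71  1.15  0.67] tool [-4.84 -0.25 -0.69] T world [0.258 1.099 0.016] tool [ 0.048 -1.128 -0.014]
```

Emit:
drive_tool:
  moves: [15,-3,0,0,0,0,0,15,-5,0,0,0,0,0,15,-4,0,0,0,0,0,15,-1,0,0,0,0,0,15,0,0,0,0,0,0,15,0,0,0,0,0,0]

```text
t: 16.3
tool_pos: [0.6091, 0.1103, 0.2899]
orientation: [-3.126, 0.296, -0.008]
force: [0.3, -0.0, -2.5]
opening: 0.0231
gripper_force: 50.0
```

Emit:
drive_tool:
  moves: [15,-0.6,0,0,0,0,0,15,0,0,0,0,0,0,15,0,0,0,0,0,0]

```text
t: 16.6
tool_pos: [0.6085, 0.1104, 0.2897]
orientation: [-3.126, 0.296, -0.007]
force: [0.1, -0.2, -2.2]
opening: 0.0232
gripper_force: 50.0
```

Emit:
drive_tool:
  moves: [15,-0.6,0,0,0,0,0,15,0,0,0,0,0,0,15,0,0,0,0,0,0]

```text
t: 16.9
tool_pos: [0.6078, 0.1106, 0.2897]
orientation: [-3.126, 0.296, -0.007]
force: [0.2, -0.3, -2.7]
opening: 0.0232
gripper_force: 50.0
```

Emit:
drive_tool:
  moves: [15,-0.6,0,0,0,0,0,15,0,0,0,0,0,0,15,0,0,0,0,0,0]

```text
t: 17.2
tool_pos: [0.6072, 0.1107, 0.2897]
orientation: [-3.126, 0.296, -0.007]
force: [0.2, -0.2, -2.4]
opening: 0.0235
gripper_force: 50.0
```

Emit:
drive_tool:
  moves: [15,-0.5,0,0,0,0,0,15,0,0,0,0,0,0,15,0,0,0,0,0,0]

```text
t: 17.5
tool_pos: [0.6067, 0.1108, 0.2897]
orientation: [-3.126, 0.296, -0.007]
force: [-0.1, 1.0, -1.7]
opening: 0.0234
gripper_force: 50.0
```

```bash
python3 -c "
from h import *
from plant import robot
ft(robot,3)"
```

```text
t 17.65 pos [0.6068 0.1108 0.2897] F world [-0.21 -0.01 -2.29] tool [-0.21  0.05  2.29] T world [0.031 0.035 0.006] tool [ 0.024 -0.04  -0.006]
```

Emit:
drive_tool:
  moves: [15,-0.5,0,0,0,0,0,15,0,0,0,0,0,0,15,0,0,0,0,0,0]

```text
t: 17.95
tool_pos: [0.6063, 0.1108, 0.2898]
orientation: [-3.126, 0.296, -0.007]
force: [1.5, 0.1, -3.0]
opening: 0.0231
gripper_force: 50.0
```

```bash
python3 -c "
from h import *
from plant import robot
ft(robot,3)"
```

```text
t 18.1 pos [0.6063 0.1109 0.2898] F world [ 1.26 -0.66 -2.72] tool [1.35 0.41 2.73] T world [-0.031 -0.297  0.025] tool [ 0.026  0.298 -0.025]
```

By feel, ring 1's centre is at (0.6137, 0.1093). The shank measures about 17.4 mm (32 minus 14.6 mm of play), so I expect ring 4 to take it and ring 5 to stop it. I'll centre, lift out and test ring 4.

Emit:
drive_tool:
  moves: [15,3.4,0,0,0,0,0,15,4,0,-5,0,0,0,15,0,0,-16,0,0,0,15,0,0,-21,0,0,0,15,0,10,0,0,0,0,15,0,35,0,0,0,0,15,0,45,0,0,0,0,15,0,40,0,0,0,0]

```text
t: 18.9
tool_pos: [0.5882, -0.02, 0.3315]
orientation: [-3.127, 0.295, -0.007]
force: [0.1, -0.3, -1.3]
opening: 0.0234
gripper_force: 50.0
```

Emit:
drive_tool:
  moves: [15,0,20,0,0,0,0,15,0,0,0,0,0,0,15,0,0,0,0,0,0,15,0,0,0,0,0,0]

```text
t: 19.3
tool_pos: [0.5852, -0.0373, 0.3314]
orientation: [-3.126, 0.295, -0.007]
force: [0.2, -0.1, -1.7]
opening: 0.0231
gripper_force: 50.0
```

```bash
python3 -c "
from h import *
from plant import robot
ft(robot,3);to(robot,[.5854,-.038,.325],-.1888)"
```

```text
t 19.45 pos [ 0.5853 -0.0369  0.3314] F world [-0.54 -0.27 -2.75] tool [-0.49  0.37  2.74] T world [ 0.044  0.038 -0.022] tool [ 0.036 -0.045  0.022]
t 19.45 pos [ 0.5853 -0.0369  0.3314] turn deg [-0.11 -0.24  0.09] shift now mm [0.3 1.  6.4] after turn [0.3 1.  6.4] F [ 0.2  0.1 -3.1]
```

Emit:
drive_tool:
  moves: [15,0.3,1,0,0,0,0,15,0,0,5,0,0,0,15,0,0,3,0,0,0,15,0,0,2,0,0,0,15,0,0,1,0,0,0,15,0,0,1,0,0,0,15,0,0,0,0,0,0]

```text
t: 20.15
tool_pos: [0.5853, -0.039, 0.3194]
orientation: [-3.126, 0.296, -0.007]
force: [-0.1, -0.7, -2.5]
opening: 0.0235
gripper_force: 50.0
```

Emit:
drive_tool:
  moves: [15,0,0,0.7,0,0,0,15,0,0,0,0,0,0,15,0,0,0,0,0,0]

```text
t: 20.45
tool_pos: [0.5854, -0.0389, 0.3189]
orientation: [-3.126, 0.296, -0.007]
force: [-0.2, -0.5, -1.8]
opening: 0.0235
gripper_force: 50.0
```

Emit:
drive_tool:
  moves: [15,0.1,-0.9,0,0,0,0,15,0,0,0,0,0,0,15,0,0,0.6,0,0,0,15,0,0,0,0,0,0,15,0,0,0,0,0,0]

```text
t: 20.95
tool_pos: [0.5856, -0.038, 0.3181]
orientation: [-3.126, 0.296, -0.007]
force: [-0.2, 0.3, -2.1]
opening: 0.0237
gripper_force: 50.0
```

Emit:
drive_tool:
  moves: [15,0,0,0.6,0,0,0,15,0,0,0,0,0,0,15,0,0,0,0,0,0]

```text
t: 21.25
tool_pos: [0.5856, -0.0381, 0.3175]
orientation: [-3.126, 0.296, -0.007]
force: [1.0, 0.1, -2.3]
opening: 0.0231
gripper_force: 50.0
```

Emit:
drive_tool:
  moves: [15,0,0,0.6,0,0,0,15,0,0,0,0,0,0,15,0,0,0,0,0,0]

```text
t: 21.55
tool_pos: [0.5856, -0.0381, 0.3169]
orientation: [-3.126, 0.296, -0.007]
force: [-0.2, -0.2, -2.1]
opening: 0.0234
gripper_force: 50.0
```

Emit:
drive_tool:
  moves: [15,0,0,0.8,0,0,0,15,0,0,0,0,0,0,15,0,0,0,0,0,0]

```text
t: 21.85
tool_pos: [0.5856, -0.038, 0.3161]
orientation: [-3.126, 0.296, -0.007]
force: [-0.6, 0.1, -2.4]
opening: 0.0235
gripper_force: 50.0
```

Emit:
drive_tool:
  moves: [15,0,0,0.8,0,0,0,15,0,0,0,0,0,0,15,0,0,0,0,0,0]

```text
t: 22.15
tool_pos: [0.5856, -0.0381, 0.3153]
orientation: [-3.126, 0.296, -0.007]
force: [0.2, 0.5, -1.4]
opening: 0.0231
gripper_force: 50.0
```

```bash
python3 -c "
from h import *
from plant import robot
ft(robot,3)"
```

```text
t 22.3 pos [ 0.5856 -0.0381  0.3154] F world [-0.48 -0.33 -2.01] tool [-0.41  0.41  2.01] T world [0.038 0.016 0.003] tool [ 0.035 -0.023 -0.003]
```

Ring 4 takes the foot freely at (0.5856, −0.0381). Lifting out and moving on to ring 5.

Emit:
drive_tool:
  moves: [15,0,0,-4,0,0,0,15,0,0,-6,0,0,0,15,0,10,0,0,0,0,15,0,20,0,0,0,0,15,0,15,0,0,0,0,15,0,5,0,0,0,0,15,0,0,0,0,0,0,15,0,0,0,0,0,0]

```text
t: 23.1
tool_pos: [0.5762, -0.0871, 0.3252]
orientation: [-3.126, 0.297, -0.007]
force: [-0.7, 0.4, -1.9]
opening: 0.0232
gripper_force: 50.0
```

Emit:
drive_tool:
  moves: [15,0,0,3,0,0,0,15,0,0,1,0,0,0,15,0,0,0,0,0,0,15,0,0,0,0,0,0]

```text
t: 23.5
tool_pos: [0.5762, -0.0869, 0.3211]
orientation: [-3.126, 0.295, -0.006]
force: [0.0, 0.3, -2.9]
opening: 0.0234
gripper_force: 50.0
```

Emit:
drive_tool:
  moves: [15,0,0,0.6,0,0,0,15,0,0,0.6,0,0,0,15,0,0,0,0,0,0,15,0,0,0,0,0,0]

```text
t: 23.9
tool_pos: [0.5762, -0.0872, 0.3201]
orientation: [-3.126, 0.296, -0.007]
force: [-0.9, 0.3, -2.7]
opening: 0.0232
gripper_force: 50.0
```

Emit:
drive_tool:
  moves: [15,0,0,0.5,0,0,0,15,0,0,0,0,0,0,15,0,0,0,0,0,0]

```text
t: 24.2
tool_pos: [0.5762, -0.0872, 0.3196]
orientation: [-3.126, 0.296, -0.007]
force: [-0.0, 0.1, -1.2]
opening: 0.023
gripper_force: 50.0
```

Emit:
drive_tool:
  moves: [15,0,0,0.4,0,0,0,15,0,0,0,0,0,0,15,0,0,0,0,0,0]

```text
t: 24.5
tool_pos: [0.5762, -0.0871, 0.3191]
orientation: [-3.126, 0.296, -0.007]
force: [0.7, -0.2, -2.4]
opening: 0.0232
gripper_force: 50.0
```

Emit:
drive_tool:
  moves: [15,0,0,0.4,0,0,0,15,0,0,0,0,0,0,15,0,0,0,0,0,0]

```text
t: 24.8
tool_pos: [0.5762, -0.0872, 0.3188]
orientation: [-3.126, 0.296, -0.007]
force: [0.1, 0.5, -2.3]
opening: 0.0233
gripper_force: 50.0
```

Emit:
drive_tool:
  moves: [15,0,0,0.4,0,0,0,15,0,0,0,0,0,0,15,0,0,0,0,0,0]

```text
t: 25.1
tool_pos: [0.5763, -0.0872, 0.3186]
orientation: [-3.126, 0.296, -0.007]
force: [0.4, 0.6, -0.6]
opening: 0.0237
gripper_force: 50.0
```

Emit:
drive_tool:
  moves: [15,0,0,0.4,0,0,0,15,0,0,0,0,0,0,15,0,0,0,0,0,0]

```text
t: 25.4
tool_pos: [0.5764, -0.0872, 0.3185]
orientation: [-3.126, 0.296, -0.008]
force: [-1.8, 1.1, 3.7]
opening: 0.0234
gripper_force: 50.0
```

Emit:
drive_tool:
  moves: [15,0,0,0.2,0,0,0,15,0,0,0,0,0,0,15,0,0,0,0,0,0,15,0,0,0,0,0,0]

```text
t: 25.8
tool_pos: [0.5764, -0.0872, 0.3184]
orientation: [-3.126, 0.296, -0.008]
force: [-2.9, -0.1, 5.2]
opening: 0.0231
gripper_force: 50.0
```

```bash
python3 -c "
from h import *
from plant import robot
ft(robot,3)"
```

```text
t 25.95 pos [ 0.5764 -0.0872  0.3184] F world [-1.92  0.85  5.78] tool [-2.02 -0.48 -5.79] T world [ 0.122  0.507 -0.012] tool [ 0.025 -0.521  0.013]
```

Ring 5 stops the shaft with a net press of about 8 N. Going back to ring 4 to seat it.

Emit:
drive_tool:
  moves: [15,0,0,-3,0,0,0,15,0,0,-5,0,0,0,15,0,-10,0,0,0,0,15,0,-20,0,0,0,0,15,0,-15,0,0,0,0,15,0,-5,0,0,0,0,15,0,0,0,0,0,0,15,0,0,0,0,0,0]

```text
t: 26.75
tool_pos: [0.5856, -0.0381, 0.3257]
orientation: [-3.127, 0.295, -0.006]
force: [0.5, -0.1, -1.3]
opening: 0.0234
gripper_force: 50.0
```

Emit:
drive_tool:
  moves: [15,0,0,3,0,0,0,15,0,0,2,0,0,0,15,0,0,0,0,0,0,15,0,0,0,0,0,0]

```text
t: 27.15
tool_pos: [0.5855, -0.0384, 0.3207]
orientation: [-3.126, 0.297, -0.006]
force: [0.6, -0.2, -1.5]
opening: 0.0234
gripper_force: 50.0
```

Emit:
drive_tool:
  moves: [15,0,0,1,0,0,0,15,0,0,0.8,0,0,0,15,0,0,0.6,0,0,0,15,0,0,0.4,0,0,0,15,0,0,0,0,0,0,15,0,0,0,0,0,0]

```text
t: 27.75
tool_pos: [0.5857, -0.038, 0.3181]
orientation: [-3.126, 0.296, -0.007]
force: [-0.6, -0.2, -2.6]
opening: 0.0233
gripper_force: 50.0
```

Emit:
drive_tool:
  moves: [15,0,0,0.5,0,0,0,15,0,0,0.5,0,0,0,15,0,0,0,0,0,0]

```text
t: 28.05
tool_pos: [0.5856, -0.038, 0.3169]
orientation: [-3.126, 0.296, -0.006]
force: [-0.1, -0.6, -1.8]
opening: 0.0231
gripper_force: 50.0
```

Emit:
drive_tool:
  moves: [15,0,0,1,0,0,0,15,0,0,1,0,0,0,15,0,0,1.5,0,0,0,15,0,0,1.5,0,0,0,15,0,0,1.5,0,0,0,15,0,0,1.5,0,0,0,15,0,0,0,0,0,0]

```text
t: 28.75
tool_pos: [0.5856, -0.038, 0.3087]
orientation: [-3.126, 0.296, -0.006]
force: [-0.4, 0.2, -2.6]
opening: 0.0235
gripper_force: 50.0
```

Emit:
drive_tool:
  moves: [15,0,0,1.5,0,0,0,15,0,0,1.5,0,0,0,15,0,0,1.5,0,0,0,15,0,0,1.5,0,0,0,15,0,0,1.5,0,0,0,15,0,0,1.5,0,0,0,15,0,0,0,0,0,0]

```text
t: 29.45
tool_pos: [0.5856, -0.038, 0.2997]
orientation: [-3.126, 0.296, -0.006]
force: [0.5, -0.0, -2.5]
opening: 0.0232
gripper_force: 50.0
```

```bash
python3 -c "
from h import *
from plant import robot
ft(robot,3)"
```

```text
t 29.6 pos [ 0.5857 -0.038   0.3001] F world [ 0.04  0.04 -1.67] tool [ 0.03 -0.04  1.67] T world [0.005 0.017 0.01 ] tool [ 0.002 -0.018 -0.01 ]
```

Free so far. Another 27 mm takes it to about 0.273, just above the seat at 0.2704.

Emit:
drive_tool:
  moves: [15,0,0,2,0,0,0,15,0,0,2,0,0,0,15,0,0,2,0,0,0,15,0,0,2,0,0,0,15,0,0,2,0,0,0,15,0,0,2,0,0,0,15,0,0,0,0,0,0]

```text
t: 30.3
tool_pos: [0.5856, -0.038, 0.2876]
orientation: [-3.126, 0.296, -0.006]
force: [0.2, 0.4, -2.6]
opening: 0.023
gripper_force: 50.0
```

Emit:
drive_tool:
  moves: [15,0,0,2,0,0,0,15,0,0,2,0,0,0,15,0,0,2,0,0,0,15,0,0,2,0,0,0,15,0,0,2,0,0,0,15,0,0,2,0,0,0,15,0,0,2,0,0,0,15,0,0,0,0,0,0]

```text
t: 31.1
tool_pos: [0.5857, -0.038, 0.2736]
orientation: [-3.126, 0.296, -0.006]
force: [-0.8, 0.7, -2.4]
opening: 0.0231
gripper_force: 50.0
```

Emit:
drive_tool:
  moves: [15,0,0,1,0,0,0,15,0,0,1,0,0,0,15,0,0,0.6,0,0,0,15,0,0,0,0,0,0,15,0,0,0,0,0,0]

```text
t: 31.6
tool_pos: [0.5858, -0.038, 0.2715]
orientation: [-3.126, 0.296, -0.007]
force: [-0.1, -0.9, -1.4]
opening: 0.0235
gripper_force: 50.0
```

Emit:
drive_tool:
  moves: [15,0,0,0.5,0,0,0,15,0,0,0,0,0,0,15,0,0,0,0,0,0]

```text
t: 31.9
tool_pos: [0.5858, -0.038, 0.2709]
orientation: [-3.126, 0.296, -0.007]
force: [-0.3, -0.3, -3.0]
opening: 0.0236
gripper_force: 50.0
```

Emit:
drive_tool:
  moves: [15,0,0,0.4,0,0,0,15,0,0,0,0,0,0,15,0,0,0,0,0,0]

```text
t: 32.2
tool_pos: [0.5859, -0.038, 0.2707]
orientation: [-3.126, 0.296, -0.007]
force: [0.7, 0.4, -0.3]
opening: 0.0232
gripper_force: 50.0
```

Emit:
drive_tool:
  moves: [15,0,0,0.4,0,0,0,15,0,0,0,0,0,0,15,0,0,0,0,0,0]

```text
t: 32.5
tool_pos: [0.586, -0.038, 0.2706]
orientation: [-3.126, 0.296, -0.008]
force: [-1.5, -0.8, 3.7]
opening: 0.0234
gripper_force: 50.0
```

Emit:
drive_tool:
  moves: [30,0,0,0,0,0,0,45,0,0,0,0,0,0,60,0,0,0,0,0,0,60,0,0,0,0,0,0,60,0,0,0,0,0,0,60,0,0,0,0,0,0,60,0,0,0,0,0,0]

```text
t: 33.2
tool_pos: [0.5858, -0.038, 0.2702]
orientation: [-3.126, 0.296, -0.007]
force: [-0.7, 0.3, 0.1]
opening: 0.0596
gripper_force: 0.0
```

Emit:
drive_tool:
  moves: [60,0,0,-5,0,0,0,60,0,0,-20,0,0,0,60,0,0,-40,0,0,0,60,0,0,-40,0,0,0,60,-40,0,0,0,0,0,60,-40,0,0,0,0,0,60,-40,0,0,0,0,0,60,0,0,0,0,0,0]

```text
t: 34.0
tool_pos: [0.4637, -0.0147, 0.3737]
orientation: [-3.126, 0.295, -0.002]
force: [1.0, -0.2, -0.2]
opening: 0.0601
gripper_force: 0.0
```

```bash
python3 - <<'E'
from h import *
from plant import robot
c=robot.read_camera("side");cv2.imwrite("pics/end.png",cv2.resize(c["color"][120:260,220:400,::-1],None,fx=4,fy=4,interpolation=2))
c=robot.read_camera("top");P=deproj(c);m=(np.hypot(P[...,0]-.5856,P[...,1]+.038)<.03)&(P[...,2]>.1)&(P[...,2]<.15)
print(m.sum(),P[m].mean(0) if m.any() else None,np.percentile(P[m][:,2],[5,50,95]) if m.any() else None)
E
```

```text
113 [ 0.58548578 -0.03681786  0.12160991] [0.11546152 0.12243168 0.12605538]
```

View pics/end.png

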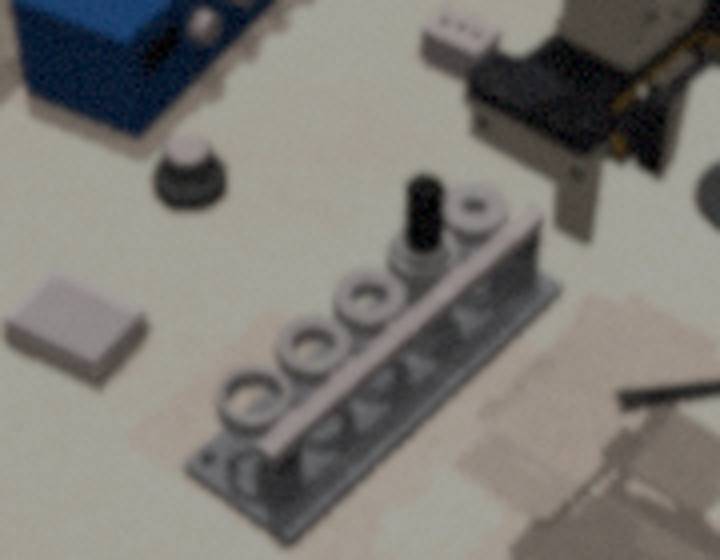

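The shaft stands upright in ring 4, with its grip near (425,215) in the crop. The grip top reads 0.122 m, against 0.123 m when fully seated, and the gripper is clear. Handing in.

```bash
python3 -c "
from plant import robot
print(robot.close_job())"
```

```text
the job is handed in; nothing more can be done
None
```

I handed the job in with the shaft from the single stand released and seated upright in ring 4: it went through ring 1, entered ring 4 and was stopped by ring 5 at about 8 N; I skipped rings 2 and 3, since feeling ring 1's walls gave a shank of about 17.5 mm.

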